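# Hold a sample holder flush on the tilted port of the colour reader

## Robot

A 6-joint arm with a two-finger parallel gripper is mounted at the origin on the work surface. World frame = base frame: x ahead of the robot, y to its left, z up, the work surface at z = 0. Lengths are in m, angles in rad, forces in N, time in s.
With the tool pointing down it reaches from about 0.3 to 0.775 m from the base axis. Payload 14.6 kg.
Tool frame: the origin (TCP) lies on the centre line of the jaws, within the pads' length; the fingertips stand 14 mm ahead of it and the grasp point (between the pads) lies 5 mm behind it; z points along the fingers, y is the line along which they close (so a half turn about z gives the same grasp; the last joint's range is limited). The gripper opens to 85 mm and grips with 20 to 120 N. Pads are 22 mm wide; open, the fingers measure 114 mm over their backs; the gripper's body (76 mm by 85 mm) begins 54 mm behind the grasp point. The pads swing forward as they close: fully open they stand 13 mm farther back than shut.
Start: joints at [-1.366, 0.3, 1.521, -0, 1.321, -0.067], TCP at [0.148, -0.53, 0.245] pointing down, gripper open.
Joint ranges: [-3.03, 3.03], [-0.79, 2.21], [0.23, 2.52], [-1.04, 4.18], [0, 3.07], [-2.55, 2.55]. Speed limits (rad/s): [2.22, 2.22, 2.57, 3.14, 3.14, 3.14].

## Interface

Orientations are given as [roll, pitch, yaw] about the fixed x, y, z axes, in that order (R = Rz(yaw) Ry(pitch) Rx(roll)).
In Python, from plant import manip gives the robot as it stands.
- The arm moves only by the tool apply_moves, never from a script. Its argument "steps" is one flat list of numbers, 7 for each row, row after row: the closure in counts, from 0 (fully open) to 255 (shut), then the shift along the tool's x, y, z in m, then the turn, a rotation vector about the tool's x, y, z in rad. In form: [gripper, dx, dy, dz, wx, wy, wz, gripper, dx, dy, dz, wx, wy, wz, ...]. A call has 1 to 8 rows; each row is the pose to reach, as a shift and turn from the pose commanded when the call began, along the tool's axes at that moment; what a row does not reach only later rows make up. A row lasts 1/10 s, in which the tool goes at most 50 mm and 8.59 degrees, less where a joint would pass 70% of its speed; a pose out of reach is approached as far as the arm can. A call with a gripper value outside its range is refused whole. The fingers move at their own pace and stop on an object; the grip force is fixed at half the most. Time passes only in rows, so rows that repeat a pose let the fingers close. It gives the time, the measured TCP pose, the force, the opening and the grip force at its end, in the units of the state.
- manip.get_obs(): the state, without advancing time (a new reading comes with each control period).
- manip.capture(name): name is "scene" or "top" or "wrist"; returns the picture (384x512x3 uint8, red, green, blue); there is no depth.
- manip.camera_params(name): a dict with "fx", "fy", "cx", "cy" (pixels), "cam_to_world" (4x4, takes a point from camera to world coordinates); the wrist camera has in their place "hand_eye" (4x4, takes a point from camera to tool coordinates, whose origin is the TCP and whose axes are the flange's). Camera axes: x right, y down, z forward; pixel columns grow to the right and rows downward; lengths in m; the calibration is good to about 2 mm. A picture is of the moment at which its call begins: read the wrist's pose just before it. camera_params takes no time and is no camera call.
- manip.hand_in(): hands the job in; it is judged then, once.
Trained networks look in the newest picture that a camera, given by its name, has taken for a name from the list of things; names that differ only in an ending like _2 or _b are one class to them, and where a whole thing is asked for, a point or a joint stands for the part that bears it (a point fixed in the world has none). Each returns a list of dicts, best first, with "conf" (0 to 1); they miss things now and then, are a little off and sometimes report something else, mostly with a low value. They report only what shows in the picture. A call takes as long as a camera call. They do not tell look-alikes from the thing itself.
- manip.search_frame(camera, name): "box" ([left, top, right, bottom] as shares, 0 to 1, of the picture: columns of its width, rows of its height, round what is visible of it).
The state is a dict: "clock": time; "qpos": joint angles; "qvel": joint speeds; "effort": joint torques, N m; "position": TCP position; "orientation": TCP orientation; "ft_force": force on the tool from outside, world axes, zero at the start; "wrist_torque": the same for the moment, N m; "finger_gap": finger opening in m; "grip_force": force on a finger pad.
Only numpy, scipy, OpenCV 4.12 (cv2) and the standard library are available. Lean on these libraries where they do the work, as an engineer would, in place of code of your own. Each camera call takes 0.05 s, during which the arm holds its last target. There are 200 camera calls.

## Task

Check the herb sample on the colour reader: first draw the aperture slide out by its knob until the second of its three lines is level with the side of the reader's head, and leave it there. Then take the square-plated sample holder from the rack by its rib, lean it to the slope of the head and feel it down gently, flat and centred, on the sprung port plate. Finish while still holding it flush there with a light steady press of about 8 N, never a hard one, and leave the rest of the bench as it is.

Things in the scene. Friction and masses are not known exactly. Their poses are not given: they have to be found in the camera images.
- reader: Bench colour reader, fixed: grey console base 210 (x) x 170 (y) x 30 mm, origin at the centre of its underside, screen at its front (-x). A yoke (clamp knobs out to 85 mm either side) carries the white head, a 110 x 110 x 84 mm block, on a stiff pivot along y, 10 mm in x and 105 mm up from this origin. The head is left tilted towards -x by 15 to 33 degrees; normal pushes do not move it.
- port: Port plate on the sloped face: flat, black, 76 x 76 mm, round window in the middle, face 14 mm proud of the white block. Origin: centre of its outer face; z = outward normal of the slope, y along the pivot. Sprung: it sinks straight in along -z (never tilts), giving from 2 N on, 1 N more per mm (8 N: 6 mm in), hard stop after 8 mm.
- slide_knob (a point): Centre of the top of the aperture slide's knob: round steel, 14 mm in diameter, 30 mm tall along the head's normal, on the end of a flat bar 14 mm wide from the head's -y side. Axes as the port plate's. Home, the knob's axis is 38 mm from the head's side. The bar's top is 30 mm below this point, the white block's top face 25 mm, the port's face 11 mm.
- aperture (a joint): How far the aperture slide is drawn out of the head, along the head's -y, in m: 0 home to 0.045. The bar has three dark lines across it; they come level with the head's side at 0.010, 0.025 (the second line) and 0.040. A light return spring and a brake: it takes about 4 N to pull, and it stays where it is left.
- rack: Low grey rack, fixed, 86 (x) x 262 (y) mm with three pockets in a row along its y, 86 mm apart; floor 3 mm thick, lips 8 mm high. Origin at the centre of its underside. It holds the three holders in any order, each in its own pocket.
- sample: The sample holder with the square plate: aluminium 64 x 64 x 6 mm, about 0.14 kg, with a black grip rib standing on the middle of it, 36 mm long (x) x 12 mm thick (y) x 30 mm tall. Origin at the centre of the plate's flat underside (the glass side, which goes on the port), z up through the rib; total height 36 mm.
- tile: Bystander in the rack: the reference tile, a round plate 64 mm in diameter with the same rib.
- strip: Bystander in the rack: the narrow holder, plate 64 (x) x 36 (y) mm with the same rib.
- mortar: Bystander: brass mortar, 84 mm across, 75 mm tall.
- jar: Bystander: porcelain jar, 80 mm across, 120 mm tall.
- scoop: Bystander: open sheet-metal herb scoop, 130 x 100 x 45 mm, with a 90 mm handle.
- brush: Bystander: small brush, 160 mm long, lying.
- spatula: Bystander: spatula, 170 mm long, lying.
- loupe: Bystander: black standing loupe, 48 mm across, 36 mm tall.
There are look-alikes about, which are no part of the job. Leave any pink look-alike of the sample alone.

How it is judged:
By the outcome, as a careful person would: the job done as asked, in the order asked, and still so for the second after the job is handed in, while the arm keeps its last pose, push and grip.
It also fails if it takes over 58 s, if anything falls off the work surface, if the arm or the gripper's body presses on something with over 40 N, if the wrist force passes 120 N, or if a joint passes its speed limit or range.

## Working session

There is one attempt and no reset: what is moved stays moved. The work goes in short steps, Python scripts to look and compute and a tool call to move; the robot and the scene stay as the last step left them, time stands still between calls to the robot, and variables do not carry over. Pictures are saved under pics/ and viewed, at most 10 in all, crops included, and the job is handed in when it is done.

Besides the shell and the picture viewer there is one more tool, called after "Emit:" by a JSON object that holds its "op" and its "data". apply_moves: Moves the arm, as the interface text tells. Its arguments: {"type":"object","properties":{"steps":{"type":"array"}},"required":["steps"]}

```bash
mkdir -p pics; ls; cat > h.py <<'E'
import numpy as np, cv2
from scipy.spatial.transform import Rotation as R
from plant import manip
def T_tool(o=None):
    o=o or manip.get_obs(); T=np.eye(4); T[:3,:3]=R.from_euler('xyz',o['orientation']).as_matrix(); T[:3,3]=o['position']; return T
def cam(name):
    p=manip.camera_params(name); K=np.array([[p['fx'],0,p['cx']],[0,p['fy'],p['cy']],[0,0,1]])
    C=np.array(p['cam_to_world']) if 'cam_to_world' in p else T_tool()@np.array(p['hand_eye'])
    return K,C
def ray_z(K,C,uv,z):
    d=C[:3,:3]@np.linalg.inv(K)@np.array([uv[0],uv[1],1.]); t=(z-C[2,3])/d[2]; return C[:3,3]+t*d
def proj(K,C,P):
    P=np.atleast_2d(P); q=(P-C[:3,3])@C[:3,:3]; q=q@K.T; return q[:,:2]/q[:,2:]
E
python3 - <<'E'
from h import *
o=manip.get_obs(); print(o)
for n in ['scene','top']:
    im=manip.capture(n); cv2.imwrite(f'pics/{n}0.png',im[:,:,::-1])
    K,C=cam(n); print(n,K.round(1).tolist(),C.round(3).tolist())
    for t in ['reader','port','slide_knob','rack','sample','tile','strip']:
        for d in manip.search_frame(n,t)[:3]: print(t,round(d['conf'],2),(np.array(d['box'])*[512,384,512,384]).round(0).tolist())
a=cv2.imread('pics/scene0.png');b=cv2.imread('pics/top0.png')
cv2.imwrite('pics/both0.png',cv2.resize(np.vstack([a,b]),None,fx=.78,fy=.78))
cv2.imwrite('pics/top0b.png',cv2.resize(b,(800,600),interpolation=cv2.INTER_CUBIC))
cv2.imwrite('pics/scene0b.png',cv2.resize(a,(800,600),interpolation=cv2.INTER_CUBIC))
E
```

```text
pics
{'clock': 0.0, 'qpos': array([-1.36559225e+00,  3.00473705e-01,  1.52161207e+00,  2.11880080e-05,
        1.32070423e+00, -6.65794744e-02]), 'qvel': array([ 0.00023766,  0.00024286, -0.00041662, -0.00110366, -0.00132959,
       -0.00064367]), 'effort': array([-2.65108596e-03, -5.43507743e+01, -3.61796236e+01, -1.37736702e-04,
        4.03715196e-03, -3.75451265e-06]), 'position': array([ 0.14761323, -0.52958281,  0.24470677]), 'orientation': array([-3.14039933e+00, -1.00136889e-04,  2.71778235e-01]), 'ft_force': array([ 0.17663179, -0.2151698 , -0.56482694]), 'wrist_torque': array([-0.00021341,  0.05298521,  0.00910445]), 'grip_force': 0.0, 'finger_gap': 0.08542965562012336}
scene [[409.4, 0.0, 258.3], [0.0, 409.4, 191.5], [0.0, 0.0, 1.0]] [[-0.318, 0.729, -0.606, 1.156], [0.948, 0.254, -0.191, 0.203], [0.015, -0.635, -0.772, 0.949], [0.0, 0.0, 0.0, 1.0]]
reader 0.84 [136.0, 181.0, 230.0, 285.0]
port 0.61 [159.0, 191.0, 202.0, 213.0]
slide_knob 0.69 [142.0, 183.0, 158.0, 200.0]
slide_knob 0.67 [264.0, 241.0, 368.0, 310.0]
rack 0.8 [262.0, 239.0, 370.0, 311.0]
sample 0.86 [286.0,
[... 194 characters left out ...]
5.0, 261.0, 325.0, 285.0]
strip 0.27 [135.0, 184.0, 231.0, 283.0]
top [[436.6, 0.0, 256.0], [0.0, 436.6, 196.8], [0.0, 0.0, 1.0]] [[0.016, -0.997, 0.081, 0.416], [-1.0, -0.015, 0.004, 0.012], [-0.003, -0.081, -0.997, 1.503], [0.0, 0.0, 0.0, 1.0]]
reader 0.82 [282.0, 137.0, 352.0, 202.0]
port 0.65 [304.0, 149.0, 332.0, 181.0]
port 0.24 [284.0, 230.0, 340.0, 251.0]
slide_knob 0.74 [176.0, 159.0, 192.0, 179.0]
slide_knob 0.51 [284.0, 136.0, 350.0, 203.0]
slide_knob 0.46 [171.0, 155.0, 249.0, 185.0]
sample 0.69 [148.0, 123.0, 170.0, 145.0]
sample 0.65 [220.0, 159.0, 242.0, 183.0]
sample 0.6 [216.0, 198.0, 236.0, 220.0]
tile 0.5 [174.0, 159.0, 193.0, 175.0]
strip 0.63 [204.0, 161.0, 215.0, 184.0]
```

View pics/top0b.png

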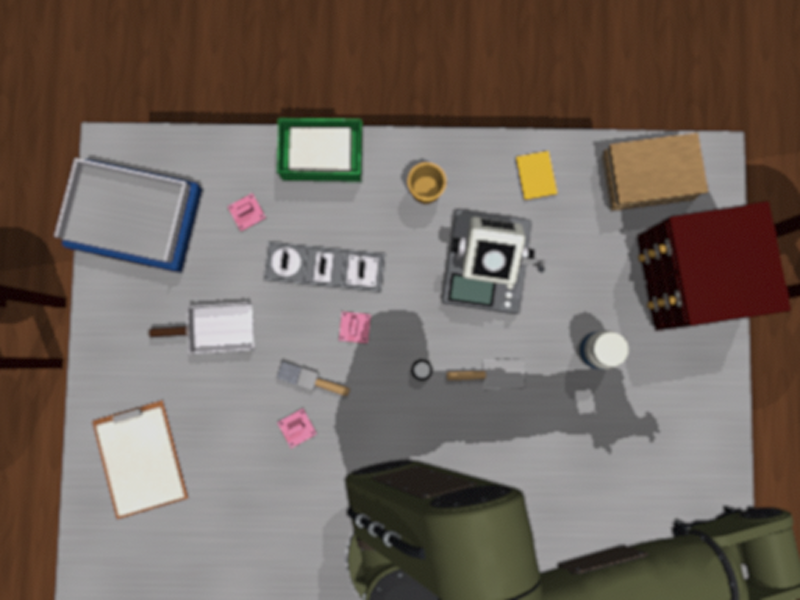

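View pics/scene0b.png

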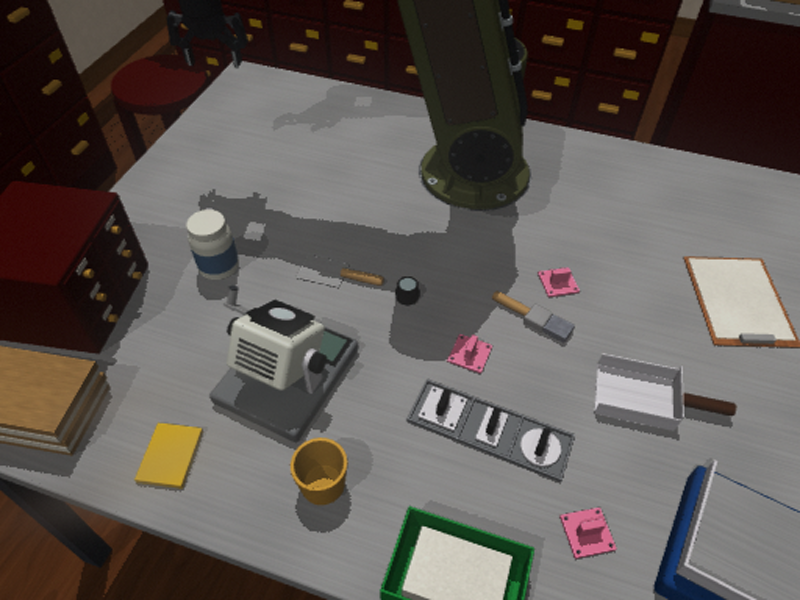

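Top (800 px view): the rack holds, from left to right, the tile (286,262), the strip (323,265) and the silver square plate (362,270). The pink look-alikes are at (245,212), (354,327) and (297,427). The sample is the silver square one in the rack. The reader is at (488,260), with its knob at about (540,265), and its head is tilted towards the robot.

```bash
python3 - <<'E'
from h import *
s=512/800
K,C=cam('top');Ks,Cs=cam('scene')
def tri(a,b):
    A=[];B=[]
    for (KK,CC,uv) in((K,C,a),(Ks,Cs,b)):
        d=CC[:3,:3]@np.linalg.inv(KK)@np.array([*uv,1.]);d/=np.linalg.norm(d);M=np.eye(3)-np.outer(d,d);A.append(M);B.append(M@CC[:3,3])
    return np.linalg.solve(sum(A),sum(B))
print('knob',tri(np.array([541,267])*s,np.array([232,292])*s))
print('port',tri(np.array([495,260])*s,np.array([283,314])*s))
print('sample rib top',tri(np.array([362,270])*s,np.array([443,400])*s), ray_z(K,C,np.array([362,270])*s,.03))
print('tile', ray_z(K,C,np.array([286,262])*s,.03))
for uv in [(455,209),(531,217),(519,313),(443,303)]: print('base corner',ray_z(K,C,np.array(uv)*s,.03).round(3))
for n,c in(('scene',(215,290,345,440)),('scene',(420,370,580,480)),('top',(260,200,400,310)),('top',(430,190,570,330))):
    im=cv2.imread(f'pics/{n}0.png');x0,y0,x1,y1=[int(v*s) for v in c];print(c)
    cv2.imwrite(f'pics/c{n}{c[0]}.png',cv2.resize(im[y0:y1,x0:x1],(400,300),interpolation=cv2.INTER_CUBIC))
g=[cv2.imread(f'pics/c{a}.png') for a in('scene215','scene420','top260','top430')]
cv2.imwrite('pics/crops.png',np.vstack([np.hstack(g[:2]),np.hstack(g[2:])]))
p=manip.camera_params('wrist');print(p)
E
```

```text
knob [ 0.60996729 -0.26132458  0.15374652]
port [ 0.62234866 -0.1680204   0.15044988]
sample rib top [0.61605414 0.10348855 0.02581702] [0.61585094 0.10162838 0.03      ]
tile [0.63088317 0.26757101 0.03      ]
base corner [ 0.754 -0.099  0.03 ]
base corner [ 0.738 -0.266  0.03 ]
base corner [ 0.527 -0.24   0.03 ]
base corner [ 0.546 -0.075  0.03 ]
(215, 290, 345, 440)
(420, 370, 580, 480)
(260, 200, 400, 310)
(430, 190, 570, 330)
{'fx': 321.79144946445035, 'fy': 321.79144946445035, 'cx': 255.9430637639787, 'cy': 190.91141103542265, 'hand_eye': array([[ 4.55864618e-04, -9.45776080e-01, -3.24819025e-01,
         8.34666539e-02],
       [ 9.99999302e-01,  7.71515794e-05,  1.17879851e-03,
         4.62730180e-04],
       [-1.08981913e-03, -3.24819336e-01,  9.45775455e-01,
        -1.27701293e-01],
       [ 0.00000000e+00,  0.00000000e+00,  0.00000000e+00,
         1.00000000e+00]])}
```

View pics/crops.png

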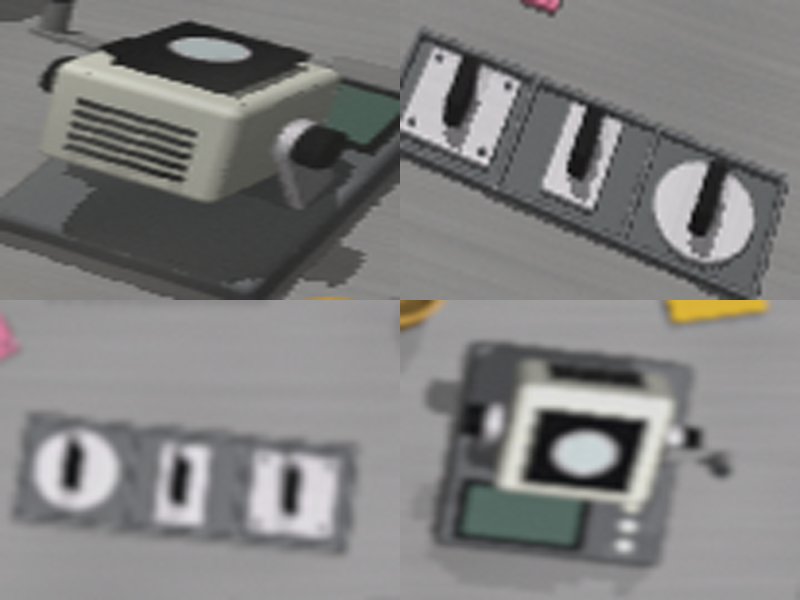

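The enlarged crop confirms the square plate with the black rib, screws at its corners, in the rack end nearest the reader. It is silver and not one of the pink ones. I'll move to a view pose above the knob.

```bash
cat >> h.py <<'E'
def frame(psi,th):
    n=R.from_euler('z',psi).apply([-np.sin(th),0,np.cos(th)]); y=R.from_euler('z',psi).apply([0,1,0]); return np.stack([np.cross(y,n),y,n],1)
def tool_knob(F): return np.stack([F[:,1],F[:,0],-F[:,2]],1)   # x=head y, y=head x
def tool_rib(F,s=1): return np.stack([s*F[:,0],-s*F[:,1],-F[:,2]],1)
def delta(Rt,pt,T=None):
    T=T_tool() if T is None else T
    print('shift',(T[:3,:3].T@(np.array(pt)-T[:3,3])).round(4).tolist(),'rot',R.from_matrix(T[:3,:3].T@Rt).as_rotvec().round(4).tolist())
def snap(name,f):
    K,C=cam(name); im=manip.capture(name)[:,:,::-1].copy(); cv2.imwrite(f'pics/{f}.png',im); return K,C,im
E
python3 - <<'E'
from h import *
F=frame(-.118,np.radians(30)); k=np.array([.610,-.261,.154])
delta(tool_knob(F),k+.09*F[:,2])
E
```

```text
shift [0.4759, -0.1519, 0.0134] rot [-0.4607, 0.3088, -1.1525]
```

Emit:
{"op": "apply_moves", "data": {"steps": [0, 0.476, -0.152, 0.013, -0.461, 0.309, -1.152, 0, 0.476, -0.152, 0.013, -0.461, 0.309, -1.152, 0, 0.476, -0.152, 0.013, -0.461, 0.309, -1.152, 0, 0.476, -0.152, 0.013, -0.461, 0.309, -1.152, 0, 0.476, -0.152, 0.013, -0.461, 0.309, -1.152, 0, 0.476, -0.152, 0.013, -0.461, 0.309, -1.152, 0, 0.476, -0.152, 0.013, -0.461, 0.309, -1.152, 0, 0.476, -0.152, 0.013, -0.461, 0.309, -1.152]}}

```text
clock: 1.6
position: [0.4834, -0.3089, 0.2353]
orientation: [2.644, -0.016, 1.386]
ft_force: [1.3, -0.1, 0.3]
finger_gap: 0.0854
grip_force: 0.0
```

```bash
python3 - <<'E'
from h import *
F=frame(-.118,np.radians(30)); k=np.array([.610,-.261,.154])
delta(tool_knob(F),k+.09*F[:,2]); print(manip.get_obs()['clock'])
E
```

```text
shift [0.0672, 0.0601, 0.0377] rot [-0.0253, 0.0182, -0.0658]
1.6
```

Emit:
{"op": "apply_moves", "data": {"steps": [0, 0.067, 0.06, 0.038, -0.025, 0.018, -0.066, 0, 0.067, 0.06, 0.038, -0.025, 0.018, -0.066, 0, 0.067, 0.06, 0.038, -0.025, 0.018, -0.066, 0, 0.067, 0.06, 0.038, -0.025, 0.018, -0.066, 0, 0.067, 0.06, 0.038, -0.025, 0.018, -0.066]}}

```text
clock: 2.1
position: [0.5635, -0.2584, 0.2311]
orientation: [2.621, -0.002, 1.447]
ft_force: [-0.4, 0.3, 0.8]
finger_gap: 0.0855
grip_force: 0.0
```

```bash
python3 - <<'E'
from h import *
K,C,im=snap('wrist','w1'); cv2.imwrite('pics/w1b.png',cv2.resize(im,(800,600),interpolation=cv2.INTER_CUBIC))
o=manip.get_obs(); print(o['position'],o['orientation'],o['ft_force'])
np.savez('w1.npz',K=K,C=C)
E
```

```text
[ 0.56339135 -0.25869006  0.23126435] [ 2.62107861e+00 -1.69068502e-03  1.44619165e+00] [0.78724423 0.59076101 0.53663199]
```

View pics/w1b.png

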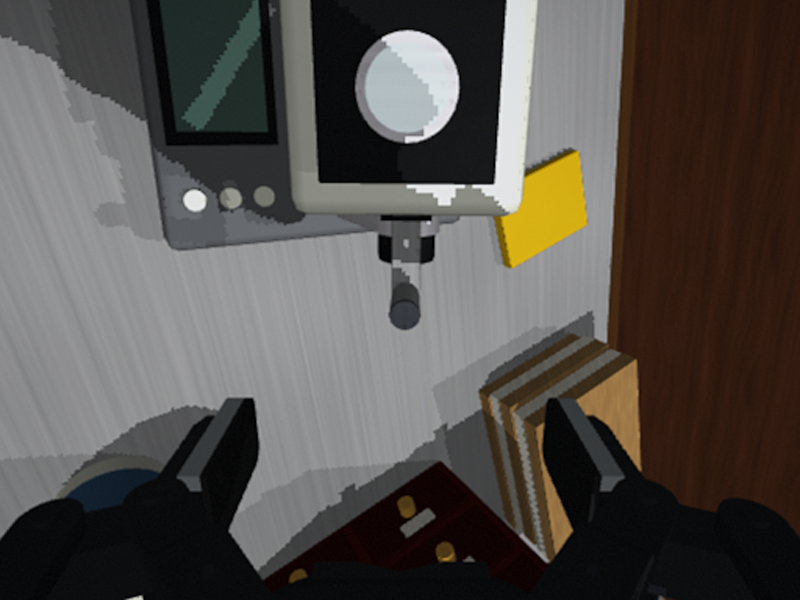

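Wrist view (800 px): knob top at (405,314). The port's near corners are at (315,182) and (498,184), and the window centre is at (408,86). Now I'll fit the reader's pose over all three views.

```bash
cat > fit.py <<'E'
from h import *
from scipy.optimize import least_squares
def model(p):
    psi,th,px,py,pz,h=p[:6]; F=frame(psi,th); return F,np.array([px,py,pz])+h*F[:,2]
def res(p,obs):
    F,o=model(p); r=[]
    for K,C,pts,s in obs:
        r.append(((proj(K,C,o+np.array([a for a,b in pts])@F.T)-np.array([b for a,b in pts]))/s).ravel())
    r.append([(p[0]+.118)/.01,(p[4]-.105)/.002,(p[5]-.056)/.003,(p[2]-.651)/.006,(p[3]+.171)/.006])
    return np.concatenate(r)
c=.038; kn=(0,-.093,.011)
E
cat > fit1.py <<'E'
from fit import *
z=np.load('w1.npz'); s=.64
obs=[(z['K'],z['C'],[((-c,-c,0),(315*s,182.5*s)),((c,-c,0),(498*s,184*s)),(kn,(405*s,314*s)),((0,0,0),(408*s,86*s))],1.)]
f=lambda u,v:(137+u/4.82,185+v/3.125)
obs.append((*cam('scene'),[((-c,-c,0),f(190,20)),((-c,c,0),f(325,50)),((c,c,0),f(235,95)),((c,-c,0),f(100,50)),(kn,(148.5,187))],1.5))
g=lambda u,v:(275+u/4.49,121+v/3.33)
obs.append((*cam('top'),[((c,c,0),g(140,110)),((c,-c,0),g(248,118)),((-c,-c,0),g(228,192)),((-c,c,0),g(122,182))],1.5))
r=least_squares(res,[-.118,.5,.651,-.171,.105,.056],args=(obs,),x_scale=[.1,.1,.01,.01,.01,.01])
print(r.x.round(4),np.degrees(r.x[1]),r.cost); 
for k,(K,C,pts,sg) in enumerate(obs): print((r.fun[sum(2*len(o[2]) for o in obs[:k]):][:2*len(pts)].reshape(-1,2)*sg).round(1).tolist())
F,o=model(r.x); K=o+F@np.array(kn); print('port',o,'knob',K)
np.save('p.npy',r.x)
E
python3 fit1.py; python3 - <<'E'
from fit import *
p=np.load('p.npy');F,o=model(p);k=o+F@np.array(kn)
print('above');delta(tool_knob(F),k+F[:,2]*.03)
print('grasp');delta(tool_knob(F),k-F[:,2]*.005)
E
```

```text
[-0.1289  0.5016  0.6494 -0.1704  0.1047  0.0555] 28.742160731850532 15.379943844850239
[[1.5, 0.1], [-1.8, -0.6], [0.9, -0.9], [-0.4, 0.4]]
[[-1.1, -0.9], [-3.6, -0.1], [-1.0, -4.2], [0.1, -1.1], [0.6, -3.5]]
[[-0.6, -0.8], [-0.2, 0.3], [-0.5, 0.8], [-0.7, 0.3]]
port [ 0.62292922 -0.16695114  0.15332662] knob [ 0.60573018 -0.25849989  0.16297134]
above
shift [0.0054, 0.003, 0.0501] rot [0.0189, -0.0036, 0.0029]
grasp
shift [0.0053, 0.0024, 0.0851] rot [0.0189, -0.0036, 0.0029]
```

Emit:
{"op": "apply_moves", "data": {"steps": [0, 0.005, 0.003, 0.025, 0.019, -0.004, 0.003, 0, 0.005, 0.003, 0.045, 0.019, -0.004, 0.003, 0, 0.005, 0.003, 0.05, 0.019, -0.004, 0.003, 0, 0.005, 0.003, 0.05, 0.019, -0.004, 0.003]}}

```text
clock: 2.55
position: [0.5914, -0.2568, 0.1889]
orientation: [2.641, -0.0, 1.442]
ft_force: [0.9, 0.5, 0.3]
finger_gap: 0.0854
grip_force: 0.0
```

```bash
python3 - <<'E'
from fit import *
K,C,im=snap('wrist','w2'); np.savez('w2.npz',K=K,C=C,T=T_tool())
p=np.load('p.npy');F,o=model(p)
c3=[(-c,-c,0),(c,-c,0),kn]
q=proj(K,C,o+np.array(c3)@F.T); print(q)
b=im.copy()
cv2.imwrite('pics/w2b.png',cv2.resize(b[0:280,120:400],(800,800))[:600])
cv2.imwrite('pics/w2b.png',cv2.resize(b[0:240,100:420],(800,600),interpolation=cv2.INTER_CUBIC))
E
```

```text
[[184.6081432  136.77131154]
 [329.74014003 136.89753605]
 [257.02832199 240.76668014]]
```

View pics/w2b.png

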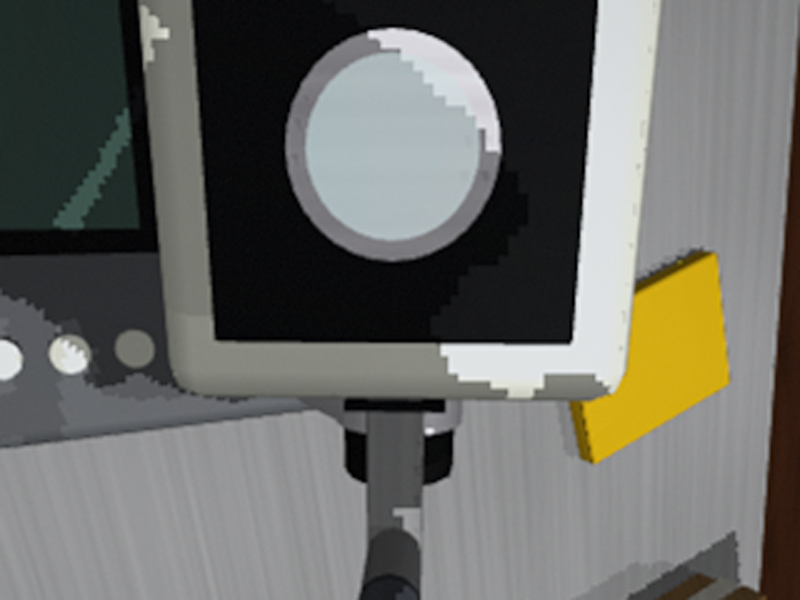

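The crop shows the port's near corners at (186,136.4) and (329,137.5) in camera pixels, and the knob at about (256,241), centred between the fingers. I'll refine the fit with these.

```bash
cat >> fit1.py <<'E'
w=np.load('w2.npz')
obs.append((w['K'],w['C'],[((-c,-c,0),(186,136.4)),((c,-c,0),(329.2,137.5)),(kn,(256.2,241)),((0,0,0),(257.5,57.5))],.8))
obs[1]=(*obs[1][:3],4.)
r=least_squares(res,r.x,args=(obs,),x_scale=[.1,.1,.01,.01,.01,.01])
print(r.x.round(4),np.degrees(r.x[1]),r.cost)
for k,(K,C,pts,sg) in enumerate(obs): print((r.fun[sum(2*len(o[2]) for o in obs[:k]):][:2*len(pts)].reshape(-1,2)*sg).round(1).tolist())
F,o=model(r.x); k=o+F@np.array(kn); print('port',o,'knob',k)
np.save('p.npy',r.x)
print('grasp');delta(tool_knob(F),k-F[:,2]*.006)
im=cv2.imread('pics/w2.png'); cv2.imwrite('pics/w2c.png',cv2.resize(im[215:265,220:295],None,fx=6,fy=6,interpolation=cv2.INTER_CUBIC))
E
python3 fit1.py
```

```text
[-0.1289  0.5016  0.6494 -0.1704  0.1047  0.0555] 28.742160731850532 15.379943844850239
[[1.5, 0.1], [-1.8, -0.6], [0.9, -0.9], [-0.4, 0.4]]
[[-1.1, -0.9], [-3.6, -0.1], [-1.0, -4.2], [0.1, -1.1], [0.6, -3.5]]
[[-0.6, -0.8], [-0.2, 0.3], [-0.5, 0.8], [-0.7, 0.3]]
port [ 0.62292922 -0.16695114  0.15332662] knob [ 0.60573018 -0.25849989  0.16297134]
[-0.1283  0.54    0.6515 -0.1706  0.1052  0.0564] 30.94003116771122 8.180411036321107
[[1.7, -0.1], [-1.3, -0.4], [0.2, -0.8], [-0.4, 0.2]]
[[-1.1, -0.5], [-3.6, 0.3], [-0.8, -4.8], [0.2, -1.8], [0.7, -3.6]]
[[-0.6, -0.6], [-0.2, 0.5], [-0.5, 0.6], [-0.8, 0.2]]
[[-1.0, -0.1], [1.2, -0.2], [0.0, -0.1], [-0.3, 0.8]]
port [ 0.62272227 -0.16686191  0.15360391] knob [ 0.60521331 -0.25837378  0.16303868]
grasp
shift [0.0003, -0.0006, 0.0361] rot [-0.0382, 0.0005, -0.0002]
```

View pics/w2c.png

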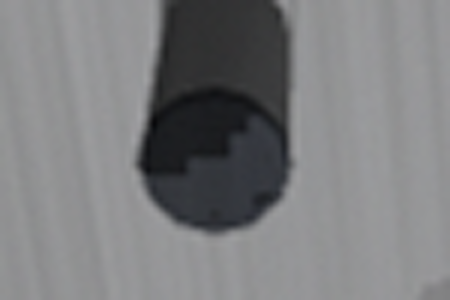

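The knob top is centred at (256,241.7) in camera pixels, which agrees with the fit. Next I descend around it and close the fingers along the head's x.

Emit:
{"op": "apply_moves", "data": {"steps": [0, 0, 0, 0.02, -0.02, 0, 0, 0, 0, -0.0003, 0.035, -0.03, 0, 0, 0, 0, -0.0005, 0.041, -0.03, 0, 0, 0, 0, -0.0005, 0.041, -0.03, 0, 0, 130, 0, -0.0005, 0.041, -0.03, 0, 0, 165, 0, -0.0005, 0.041, -0.03, 0, 0, 190, 0, -0.0005, 0.041, -0.03, 0, 0, 200, 0, -0.0005, 0.041, -0.03, 0, 0]}}

```text
clock: 3.4
position: [0.6112, -0.2587, 0.1535]
orientation: [2.61, 0.0, 1.443]
ft_force: [0.1, 0.2, 1.0]
finger_gap: 0.0284
grip_force: 0.0
```

Emit:
{"op": "apply_moves", "data": {"steps": [215, 0, 0, 0, 0, 0, 0, 230, 0, 0, 0, 0, 0, 0, 240, 0, 0, 0, 0, 0, 0, 255, 0, 0, 0, 0, 0, 0, 255, 0, 0, 0, 0, 0, 0]}}

```text
clock: 3.9
position: [0.611, -0.2587, 0.1533]
orientation: [2.61, 0.0, 1.443]
ft_force: [-5.1, 1.4, 4.3]
finger_gap: 0.0121
grip_force: 58.4
```

```bash
python3 - <<'E'
from fit import *
o_=manip.get_obs();print({k:np.round(o_[k],4).tolist() for k in('position','ft_force','wrist_torque','finger_gap','grip_force')})
p=np.load('p.npy');F,o=model(p);T=T_tool()
print('knob rel port frame of tcp',F.T@(T[:3,3]-o))
print('-y pull in tool', T[:3,:3].T@(-.025*F[:,1]))
E
```

```text
{'position': [0.611, -0.2587, 0.1533], 'ft_force': [-5.0994, 1.3969, 4.3352], 'wrist_torque': [0.133, 0.5542, 0.0173], 'finger_gap': 0.0121, 'grip_force': 58.4233}
knob rel port frame of tcp [-2.61862731e-05 -9.25657359e-02 -3.69726706e-04]
-y pull in tool [-2.49999966e-02 -1.31088955e-05  3.03955807e-07]
```

Emit:
{"op": "apply_moves", "data": {"steps": [255, -0.004, 0, 0, 0, 0, 0, 255, -0.008, 0, 0, 0, 0, 0, 255, -0.012, 0, 0, 0, 0, 0, 255, -0.016, 0, 0, 0, 0, 0, 255, -0.02, 0, 0, 0, 0, 0, 255, -0.023, 0, 0, 0, 0, 0, 255, -0.025, 0, 0, 0, 0, 0, 255, -0.025, 0, 0, 0, 0, 0]}}

```text
clock: 4.7
position: [0.6078, -0.2833, 0.1532]
orientation: [2.61, -0.0, 1.443]
ft_force: [-5.3, 2.7, 4.5]
finger_gap: 0.0116
grip_force: 58.4
```

```bash
python3 - <<'E'
from fit import *
p=np.load('p.npy');F,o=model(p);T=T_tool()
print(F.T@(T[:3,3]-o),F.T@(T[:3,3]-[.611,-.2587,.1533]))
K,C,im=snap('wrist','w3'); cv2.imwrite('pics/w3b.png',cv2.resize(im[100:250,170:370],(800,600),interpolation=cv2.INTER_CUBIC))
E
```

```text
[-0.00011919 -0.11737918 -0.00040024] [-7.04167488e-05 -2.47960849e-02 -7.51502008e-05]
```

View pics/w3b.png

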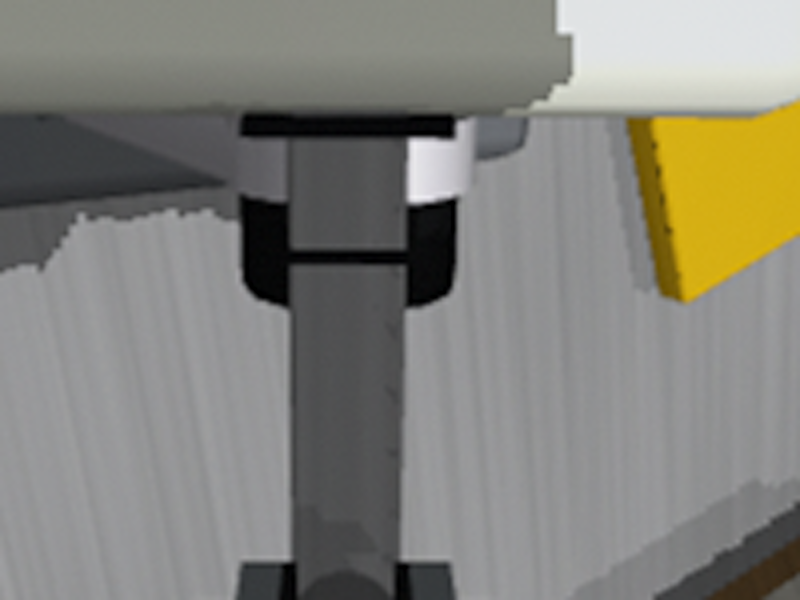

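The bar shows its first line at (347,256), about 120 px (15 mm) outside the head's side. That puts the second line at the side, and TCP travel is 24.8 mm. I'll add 0.2 mm, release and withdraw along the normal.

Emit:
{"op": "apply_moves", "data": {"steps": [255, -0.0003, 0, 0, 0, 0, 0, 255, -0.0003, 0, 0, 0, 0, 0, 150, -0.0003, 0, 0, 0, 0, 0, 60, -0.0003, 0, 0, 0, 0, 0, 0, -0.0003, 0, 0, 0, 0, 0, 0, -0.0003, 0, 0, 0, 0, 0, 0, -0.0003, 0, -0.02, 0, 0, 0, 0, -0.0003, 0, -0.05, 0, 0, 0]}}

```text
clock: 5.55
position: [0.5822, -0.2801, 0.195]
orientation: [2.613, -0.001, 1.443]
ft_force: [-0.0, -0.5, 1.5]
finger_gap: 0.0852
grip_force: 0.0
```

```bash
python3 - <<'E'
from fit import *
p=np.load('p.npy');F,o=model(p)
K,C,im=snap('wrist','w4'); T=T_tool(); np.savez('w4.npz',K=K,C=C,T=T)
# view pose: all four port corners in sight; camera obliquely from -x side: vertical tool, x tool = -head x
Fv=frame(p[0],0.15)
Rt=np.stack([-Fv[:,0],Fv[:,1],-Fv[:,2]],1)
# place cam 0.22 from port
he=np.array(manip.camera_params('wrist')['hand_eye'])
Cc=o-Rt@he[:3,2]*.25; tcp=Cc-Rt@he[:3,3]; print('tcp',tcp); delta(Rt,tcp)
# alternative: same orientation, camera over the port
Rt=T[:3,:3]; tcp=o-Rt@he[:3,2]*.22-Rt@he[:3,3]; print('alt',tcp); delta(Rt,tcp)
E
```

```text
tcp [ 0.60852516 -0.16465867  0.26115954]
shift [0.1185, 0.0408, -0.0463] rot [0.3005, 0.3033, -1.5487]
alt [ 0.58108044 -0.17309793  0.22276405]
shift [0.1067, -0.0013, -0.0265] rot [0.0, 0.0, 0.0]
```

```bash
python3 - <<'E'
from fit import *
p=np.load('p.npy');F,o=model(p);T=T_tool()
Fv=frame(p[0],0);Rt=tool_rib(Fv,1)
he=np.array(manip.camera_params('wrist')['hand_eye'])
tcp=o-Rt@he[:3,2]*.25-Rt@he[:3,3]; print('tcp',tcp); delta(Rt,tcp)
np.savez('v.npz',Rt=Rt,tcp=tcp)
E
```

```text
tcp [ 0.62081865 -0.1669879   0.26209809]
shift [0.1178, 0.052, -0.0407] rot [0.4207, -0.4178, 1.5307]
```

Emit:
{"op": "apply_moves", "data": {"steps": [0, 0, 0, -0.05, 0, 0, 0, 0, 0.03, 0.02, -0.06, 0.084, -0.083, 0.306, 0, 0.118, 0.052, -0.041, 0.421, -0.418, 1.531, 0, 0.118, 0.052, -0.041, 0.421, -0.418, 1.531, 0, 0.118, 0.052, -0.041, 0.421, -0.418, 1.531, 0, 0.118, 0.052, -0.041, 0.421, -0.418, 1.531, 0, 0.118, 0.052, -0.041, 0.421, -0.418, 1.531, 0, 0.118, 0.052, -0.041, 0.421, -0.418, 1.531]}}

```text
clock: 6.4
position: [0.6219, -0.1659, 0.2579]
orientation: [2.904, -0.111, 0.604]
ft_force: [-0.1, -0.4, -1.3]
finger_gap: 0.0851
grip_force: 0.0
```

```bash
python3 - <<'E'
from fit import *
v=np.load('v.npz'); delta(v['Rt'],v['tcp'])
E
```

```text
shift [-0.0011, 0.0013, -0.0042] rot [0.186, -0.1918, 0.715]
```

Emit:
{"op": "apply_moves", "data": {"steps": [0, 0, 0, -0.004, 0.186, -0.192, 0.715, 0, 0, 0, -0.004, 0.186, -0.192, 0.715, 0, 0, 0, -0.004, 0.186, -0.192, 0.715, 0, 0, 0, -0.004, 0.186, -0.192, 0.715, 0, 0, 0, -0.004, 0.186, -0.192, 0.715, 0, 0, 0, -0.004, 0.186, -0.192, 0.715, 0, 0, 0, -0.004, 0.186, -0.192, 0.715]}}

```text
clock: 7.1
position: [0.6209, -0.1662, 0.2614]
orientation: [3.14, -0.002, -0.12]
ft_force: [0.5, 0.4, 0.4]
finger_gap: 0.0853
grip_force: 0.0
```

```bash
python3 - <<'E'
from fit import *
K,C,im=snap('wrist','w5'); np.savez('w5.npz',K=K,C=C)
p=np.load('p.npy');F,o=model(p)
print(proj(K,C,o+np.array([(-c,-c,0),(c,-c,0),(c,c,0),(-c,c,0),(0,0,0),(0,-.118,.011)])@F.T))
x0,y0=120,60; cv2.imwrite('pics/w5b.png',cv2.resize(im[y0:y0+204,x0:x0+272],(800,600),interpolation=cv2.INTER_CUBIC))
E
```

```text
[[298.85540644 220.88867244]
 [311.11092244 157.14766523]
 [200.10073298 156.28406051]
 [210.98674642 220.29706882]
 [255.2635669  192.37119799]
 [411.58093957 204.66805731]]
```

View pics/w5b.png

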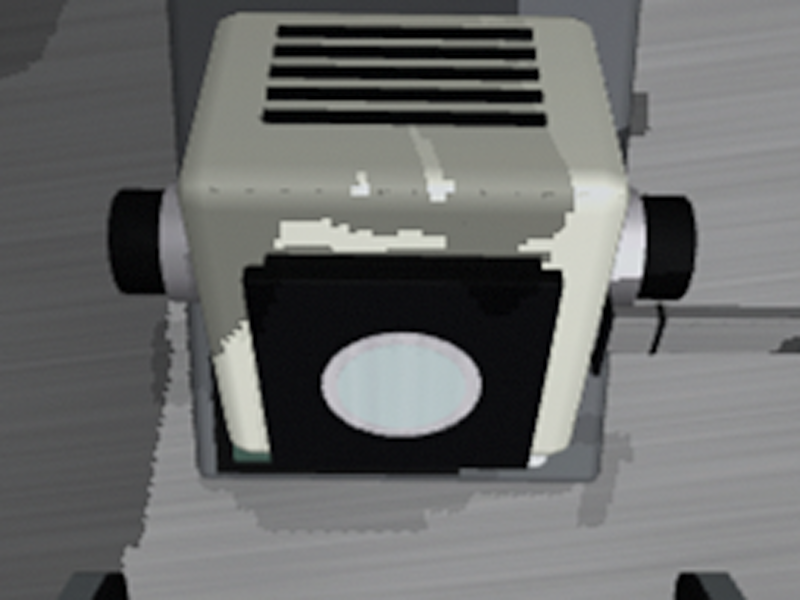

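The window is centred at (401,384) in the crop, which is (256.3,190.6) in camera pixels. The port's lower edge is at row 219.6 and its sides show well. I'll take the edges numerically.

```bash
python3 - <<'E'
import cv2,numpy as np
g=cv2.imread('pics/w5.png').astype(float).mean(2)
for c0 in (215,222,230,285,295): print('col',c0,g[142:226,c0:c0+5].mean(1).round(0).astype(int).tolist())
for r in (165,180,195,210): print('row',r,195,g[r:r+2,195:222].mean(0).round(0).astype(int).tolist(),290,g[r:r+2,290:318].mean(0).round(0).astype(int).tolist())
im=g[180:202,220:290]; m=cv2.inRange(cv2.imread('pics/w5.png'),(90,90,90),(255,255,255))[170:215,222:292]
n,l,s,ce=cv2.connectedComponentsWithStats(m);i=1+s[1:,4].argmax();print('win',s[i],ce[i]+[222,170])
E
```

```text
col 215 [212, 177, 126, 104, 57, 6, 11, 11, 10, 9, 10, 9, 11, 17, 15, 12, 14, 13, 14, 14, 13, 14, 13, 13, 14, 14, 13, 13, 13, 14, 12, 14, 14, 14, 14, 13, 13, 14, 13, 14, 14, 13, 13, 13, 14, 13, 13, 14, 13, 13, 14, 13, 14, 14, 13, 13, 14, 13, 13, 14, 13, 12, 14, 13, 13, 13, 14, 13, 14, 13, 13, 14, 14, 13, 14, 14, 13, 13, 23, 68, 87, 109, 123, 120]
col 222 [212, 162, 109, 117, 71, 5, 10, 10, 9, 9, 9, 8, 10, 18, 16, 13, 13, 14, 13, 14, 14, 14, 13, 13, 13, 14, 13, 13, 14, 13, 13, 13, 14, 14, 14, 14, 14, 14, 12, 14, 14, 13, 14, 13, 13, 13, 13, 14, 14, 13, 13, 13, 14, 14, 13, 13, 13, 14, 14, 13, 14, 13, 14, 13, 13, 13, 13, 14, 14, 13, 14, 13, 14, 15, 13, 14, 13, 15, 24, 69, 84, 110, 123, 121]
col 230 [210, 187, 153, 133, 69, 5, 10, 11, 9, 9, 9, 10, 9, 17, 17, 13, 14, 13, 13, 13, 14, 14, 13, 13, 13, 13, 13, 13, 14, 14, 13, 14, 13, 14, 14, 13, 13, 13, 34, 72, 99, 121, 147, 168, 182, 188, 190, 190, 190, 193, 191, 188, 187, 175, 155, 137, 113, 82, 46, 20, 11, 13, 14, 13, 13, 14, 13, 14, 14, 13, 13, 13, 14, 13, 13, 13, 13, 16, 12, 67, 81, 108, 124, 125]
col 285 [113, 114, 114, 116, 101, 51, 5, 
[... 1026 characters left out ...]
4, 14, 14, 12, 14, 14, 13, 12, 13, 13, 14, 14, 12, 9, 36, 171, 213, 208, 207, 207, 206, 207, 206, 204, 201, 197]
row 195 195 [116, 161, 166, 176, 186, 195, 204, 207, 206, 206, 207, 200, 200, 144, 34, 10, 12, 13, 13, 14, 14, 13, 13, 15, 13, 14, 13] 290 [13, 13, 14, 14, 14, 14, 14, 14, 14, 13, 12, 12, 9, 24, 166, 212, 206, 205, 206, 206, 206, 204, 201, 198, 194, 192, 182, 138]
row 210 195 [16, 16, 13, 18, 95, 147, 168, 184, 197, 206, 208, 207, 208, 201, 198, 180, 99, 4, 11, 14, 14, 12, 14, 14, 13, 12, 14] 290 [13, 13, 12, 13, 13, 13, 14, 12, 13, 10, 25, 166, 212, 206, 205, 206, 206, 205, 203, 199, 197, 195, 177, 130, 96, 103, 107, 108]
win [   7    3   55   35 1523] [256.0538411  190.21208142]
```

```bash
cat > fit2.py <<'E'
from fit import *
s=.64; L=[np.load(f'w{i}.npz') for i in(1,2,5)]
sg=[(-1,-1),(1,-1),(1,1),(-1,1)]
W=[[(-1,-1,315*s,182.5*s),(1,-1,498*s,184*s),('k',0,405*s,314*s),(0,0,408*s,86*s)],
   [(-1,-1,186,136.4),(1,-1,329.2,137.5),('k',0,256.1,241.7),(0,0,257.5,57.5)],
   [(-1,-1,299.1,218.5),(1,-1,311.4,155.2),(1,1,201.6,154.7),(-1,1,212.6,219),(0,0,256.1,190.2)]]
he=np.array(manip.camera_params('wrist')['hand_eye'])
gtop=[((1,1),140,110),((1,-1),248,118),((-1,-1),228,192),((-1,1),122,182)];Kt,Ct=cam('top')
def rs(p,full=False):
    F,o=model(p); t=p[6:9]; cc=p[9]; r=[]
    for z,pts in zip(L,W):
        C=z['C'].copy(); Rt=C[:3,:3]@he[:3,:3].T; C[:3,3]+=Rt@t
        for a,b,u,v in pts:
            P=o+F@(np.array([0,-.093,.011]) if a=='k' else np.array([a*cc,b*cc,0]))
            r+=list((proj(z['K'],C,P)[0]-[u,v])/.8)
    for (a,b),u,v in gtop:
        r+=list((proj(Kt,Ct,o+F@[a*cc,b*cc,0])[0]-[275+u/4.49,121+v/3.33])/2)
    r+=[(p[0]+.118)/.01,(p[4]-.105)/.001,(p[5]-.056)/.001,(p[2]-.651)/.006,(p[3]+.171)/.006,*(t/.002),(cc-.038)/.0003]
    # grip: tool y was centred on the knob at tcp (.611,-.2587,.1533)
    q=F.T@(np.array([.611,-.2587,.1533])-o); r+=[q[0]/.0005]
    return np.array(r)
r=least_squares(rs,[*np.load('p.npy'),0,0,0,.038],x_scale=[.1,.1]+[.01]*8)
print(r.x.round(4),np.degrees(r.x[1]),r.cost); J=np.linalg.inv(r.jac.T@r.jac);print('sd',np.sqrt(np.diag(J)).round(4))
print((r.fun[:26].reshape(-1,2)*.8).round(1).tolist())
F,o=model(r.x);print(o);np.save('p2.npy',r.x)
E
python3 fit2.py; python3 - <<'E'
from fit import *
K,C=cam('top'); 
# rack yaw from top picks: tile (286,262) sample (362,270)
a=ray_z(K,C,np.array([286,262])*.64,.036);b=ray_z(K,C,np.array([362,270])*.64,.036);d=a-b;yaw=np.arctan2(-d[0],d[1]);print(a,b,yaw)
Rt=tool_rib(frame(yaw,0)); delta(Rt,[b[0]-.01,b[1],.15]); np.savez('s0.npz',Rt=Rt,b=b)
E
```

```text
[-1.277e-01  5.464e-01  6.521e-01 -1.716e-01  1.050e-01  5.600e-02
 -9.000e-04  3.000e-04  1.400e-03  3.790e-02] 31.304415436010995 10.736852995645277
sd [0.0033 0.0099 0.0007 0.0004 0.0008 0.0009 0.0004 0.0003 0.0012 0.0002]
[[1.8, -0.2], [-1.5, -0.5], [0.1, -0.6], [-0.6, 0.3], [-0.8, -0.1], [1.1, -0.2], [-0.0, -0.4], [-0.4, 0.9], [0.6, 0.6], [0.9, 0.2], [-0.5, -0.1], [-0.7, -0.4], [0.1, 0.4]]
[ 0.62326417 -0.16793679  0.15279304]
[0.63000611 0.26652862 0.036     ] [0.61503513 0.10126205 0.036     ] -0.09034034577324115
shift [-0.0478, -0.2636, 0.111] rot [0.0018, -0.0019, -0.0294]
```

Emit:
{"op": "apply_moves", "data": {"steps": [0, -0.01, -0.05, 0, 0, 0, -0.029, 0, -0.02, -0.1, 0, 0, 0, -0.029, 0, -0.03, -0.15, 0.02, 0, 0, -0.029, 0, -0.048, -0.2, 0.06, 0, 0, -0.029, 0, -0.048, -0.264, 0.1, 0, 0, -0.029, 0, -0.048, -0.264, 0.111, 0, 0, -0.029, 0, -0.048, -0.264, 0.111, 0, 0, -0.029, 0, -0.048, -0.264, 0.111, 0, 0, -0.029]}}

```text
clock: 7.95
position: [0.6053, 0.1026, 0.1499]
orientation: [3.14, -0.001, -0.09]
ft_force: [-0.3, -0.0, 0.9]
finger_gap: 0.0851
grip_force: 0.0
```

```bash
python3 - <<'E'
from fit import *
K,C,im=snap('wrist','w6'); np.savez('w6.npz',K=K,C=C,T=T_tool())
b=np.load('s0.npz')['b']; print(T_tool().round(4).tolist(), proj(K,C,b))
for d in manip.search_frame('wrist','sample')[:3]: print(d['conf'],(np.array(d['box'])*[512,384,512,384]).round(1))
cv2.imwrite('pics/w6b.png',cv2.resize(im,(800,600),interpolation=cv2.INTER_CUBIC))
E
```

```text
[[0.9958, -0.092, 0.0024, 0.6059], [-0.092, -0.9958, -0.0015, 0.1016], [0.0025, 0.0013, -1.0, 0.1511], [0.0, 0.0, 0.0, 1.0]] [[255.25509706 180.12906377]]
0.9 [218.4 259.8 281.7 322.4]
0.6 [214.3 129.9 289.  199.8]
```

View pics/w6b.png

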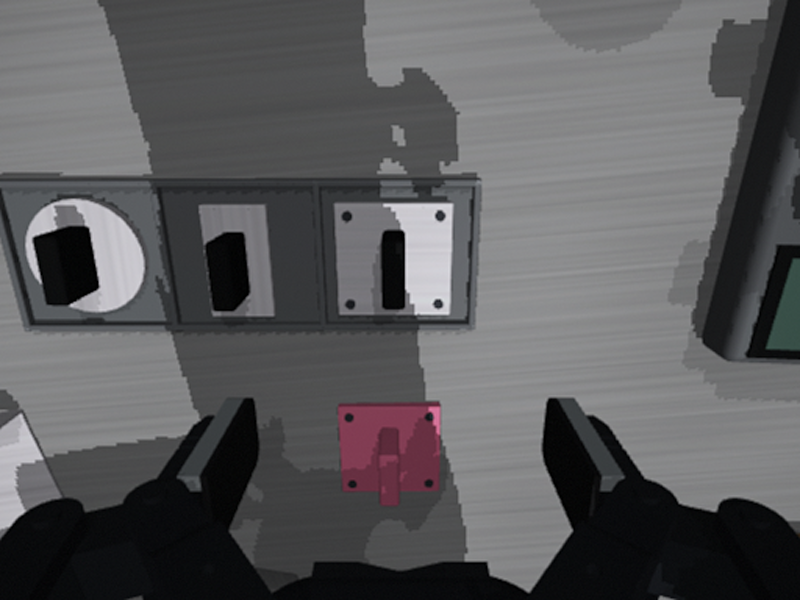

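The wrist view shows the rack with the tile (85,255), the strip (235,260) and the silver square sample, whose plate corners are (335,203), (453,203), (450,316) and (337,316). Its rib top is at about (393,240), and the pink look-alike is at (389,448). The target is the silver plate in the rack.

```bash
python3 - <<'E'
from fit import *
z=np.load('w6.npz');K,C,T=z['K'],z['C'].copy(),z['T']; t=np.load('p2.npy')[6:9]; C[:3,3]+=T[:3,:3]@t
P=np.array([ray_z(K,C,(np.array(u)+.5)*.64-.5,.009) for u in [(335,203),(453,203),(450,316),(337,316)]])
print(P.round(4).tolist(),[np.linalg.norm(P[i]-P[(i+1)%4]).round(4) for i in range(4)])
S=np.array([ray_z(K,C,(np.array(u)+.5)*.64-.5,.009) for u in [(347,216),(440,216),(438,304),(350,304)]])
rib=[ray_z(K,C,(np.array(u)+.5)*.64-.5,.039) for u in [(393,232),(393,262)]]
c0=P.mean(0);print(c0,S.mean(0),rib)
dy=(P[0]-P[1])+(P[3]-P[2]);dx=(P[0]-P[3])+(P[1]-P[2]);ya=[np.arctan2(-dy[0],dy[1]),np.arctan2(dx[1],dx[0])];print(ya)
ctr=(c0+S.mean(0))/2; np.save('ctr.npy',ctr)
Rt=tool_rib(frame(np.mean(ya),0)); np.save('Rs.npy',Rt)
delta(Rt,[ctr[0],ctr[1],.003+.024])
E
```

```text
[[0.6526, 0.1315, 0.009], [0.647, 0.0695, 0.009], [0.5834, 0.0748, 0.009], [0.5892, 0.1388, 0.009]] [np.float64(0.0623), np.float64(0.0638), np.float64(0.0643), np.float64(0.0638)]
[0.61803117 0.10366409 0.009     ] [0.61821769 0.10364109 0.009     ] [array([0.64037631, 0.10163502, 0.039     ]), array([0.62567778, 0.1030272 , 0.039     ])]
[np.float64(-0.09048292093287352), np.float64(-0.09823884744768419)]
shift [0.0112, -0.0038, 0.1247] rot [0.001, -0.0034, 0.0008]
```

Emit:
{"op": "apply_moves", "data": {"steps": [0, 0.011, -0.003, 0.04, 0.001, -0.003, 0.001, 0, 0.011, -0.003, 0.08, 0.001, -0.003, 0.001, 0, 0.011, -0.0035, 0.11, 0.001, -0.003, 0.001, 0, 0.011, -0.0035, 0.124, 0.001, -0.003, 0.001, 0, 0.011, -0.0035, 0.1245, 0.001, -0.003, 0.001, 130, 0.011, -0.0035, 0.1245, 0.001, -0.003, 0.001, 190, 0.011, -0.0035, 0.1245, 0.001, -0.003, 0.001, 215, 0.011, -0.0035, 0.1245, 0.001, -0.003, 0.001]}}

```text
clock: 8.85
position: [0.6179, 0.1041, 0.0275]
orientation: [-3.141, -0.001, -0.095]
ft_force: [-0.9, -0.6, 0.3]
finger_gap: 0.0439
grip_force: 0.0
```

Emit:
{"op": "apply_moves", "data": {"steps": [225, 0, 0, 0, 0, 0, 0, 235, 0, 0, 0, 0, 0, 0, 245, 0, 0, 0, 0, 0, 0, 255, 0, 0, 0, 0, 0, 0, 255, 0, 0, 0, 0, 0, 0, 255, 0, 0, 0, 0, 0, 0]}}

```text
clock: 9.45
position: [0.6175, 0.1041, 0.0265]
orientation: [-3.142, 0.001, -0.095]
ft_force: [-0.8, -0.6, 5.9]
finger_gap: 0.0108
grip_force: 59.2
```

```bash
python3 - <<'E'
from fit import *
o=manip.get_obs();print({k:np.round(o[k],4).tolist() for k in('position','ft_force','wrist_torque','finger_gap','grip_force','orientation')})
ctr=np.load('ctr.npy');T=T_tool();print('ctr in tool',T[:3,:3].T@(ctr-T[:3,3]))
E
```

```text
{'position': [0.6175, 0.1041, 0.0265], 'ft_force': [-0.8237, -0.5952, 5.8731], 'wrist_torque': [-0.1432, 0.2215, 0.016], 'finger_gap': 0.0108, 'grip_force': 59.2277, 'orientation': [-3.1416, 0.0011, -0.0953]}
ctr in tool [0.00071021 0.00036657 0.01748886]
```

Emit:
{"op": "apply_moves", "data": {"steps": [255, 0, 0, -0.005, 0, 0, 0, 255, 0, 0, -0.015, 0, 0, 0, 255, 0, 0, -0.04, 0, 0, 0, 255, 0, 0, -0.08, 0, 0, 0, 255, 0, 0, -0.12, 0, 0, 0, 255, 0, 0, -0.17, 0, 0, 0, 255, 0, 0, -0.22, 0, 0, 0, 255, 0, 0, -0.22, 0, 0, 0]}}

```text
clock: 10.25
position: [0.6192, 0.1043, 0.2545]
orientation: [-3.139, -0.01, -0.095]
ft_force: [-0.2, -0.4, -1.2]
finger_gap: 0.011
grip_force: 58.4
```

```bash
cat > place.py <<'E'
from fit import *
import sys
p=np.load('p2.npy');F,o=model(p);Rt=tool_rib(F)
off=np.array([.0007,0,.0235])   # sample origin in tool
def tgt(h,dx=0,dy=0): return o+F@np.array([dx,dy,h])-Rt@off
if len(sys.argv)>1: 
    delta(Rt,tgt(float(sys.argv[1])))
    ob=manip.get_obs();print({k:np.round(ob[k],4).tolist() for k in('clock','ft_force','wrist_torque','finger_gap','grip_force')},'f in port',(F.T@ob['ft_force']).round(2))
    T=T_tool();print('sample in port',(F.T@(T[:3,3]+T[:3,:3]@off-o)).round(4),R.from_matrix(Rt.T@T[:3,:3]).as_rotvec().round(4))
E
python3 place.py 0.08; python3 - <<'E'
from h import *
K,C,im=snap('wrist','w7'); np.savez('w7.npz',K=K,C=C,T=T_tool())
cv2.imwrite('pics/w7b.png',cv2.resize(im[150:384,100:412],(800,600),interpolation=cv2.INTER_CUBIC))
E
```

```text
shift [-0.0246, 0.2689, 0.0127] rot [-0.0114, 0.5364, 0.0309]
{'clock': 10.25, 'ft_force': [-0.2303, -0.3855, -1.2192], 'wrist_torque': [0.029, 0.0226, -0.0032], 'finger_gap': 0.011, 'grip_force': 58.429} f in port [-0.79 -0.41 -0.95]
sample in port [0.0084 0.2696 0.0864] [ 0.0114 -0.5364 -0.0309]
```

View pics/w7b.png

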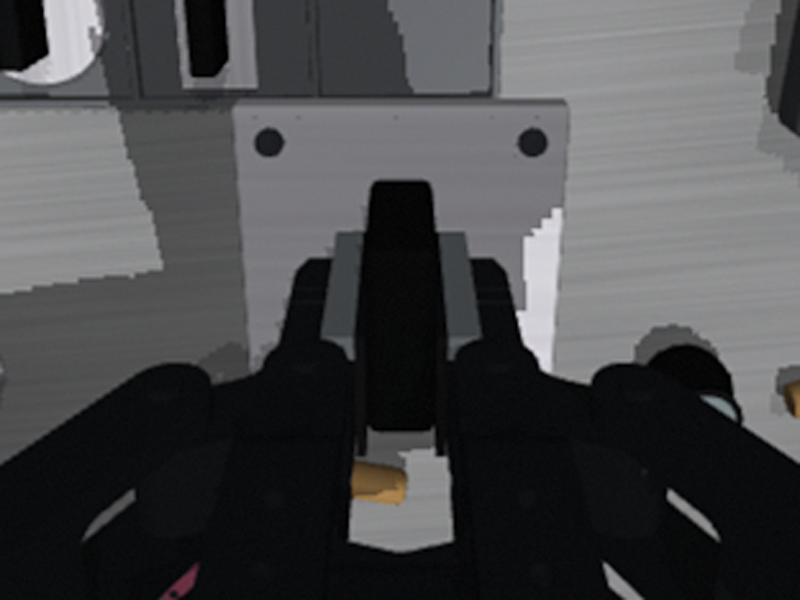

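The picture shows the holder gripped squarely, with its far edge from (237,103) to (567,103) and the rib at (400,300). Now I carry it over the port and lean it.

Emit:
{"op": "apply_moves", "data": {"steps": [255, 0, 0.04, -0.01, -0.001, 0.06, 0.003, 255, -0.005, 0.09, -0.01, -0.003, 0.18, 0.01, 255, -0.01, 0.14, -0.01, -0.006, 0.3, 0.018, 255, -0.018, 0.19, 0, -0.009, 0.42, 0.025, 255, -0.025, 0.235, 0.013, -0.011, 0.5, 0.03, 255, -0.025, 0.262, 0.013, -0.011, 0.536, 0.031, 255, -0.025, 0.269, 0.013, -0.011, 0.536, 0.031, 255, -0.025, 0.269, 0.013, -0.011, 0.536, 0.031]}}

```text
clock: 11.1
position: [0.5666, -0.162, 0.2323]
orientation: [3.139, -0.532, -0.128]
ft_force: [-1.0, -0.4, -0.9]
finger_gap: 0.0112
grip_force: 58.7
```

```bash
python3 place.py 0.02; python3 - <<'E'
from fit import *
z=np.load('w7.npz');t=np.load('p2.npy')[6:9];C=z['C'].copy();T=z['T'];C[:3,3]+=T[:3,:3]@t
off=np.array([.0007,0,.0235])
for zz in(-.006,0):
  q=proj(z['K'],C,T[:3,3]+(off+np.array([[.032,-.032,zz],[.032,.032,zz]]))@T[:3,:3].T); print(zz,(q-[100,150])*2.564)
K,C,im=snap('wrist','w8'); np.savez('w8.npz',K=K,C=C,T=T_tool())
E
```

```text
shift [0.0074, -0.0014, 0.0539] rot [0.0026, 0.0141, -0.0004]
{'clock': 11.1, 'ft_force': [-0.9656, -0.4254, -0.9025], 'wrist_torque': [0.0779, 0.3546, 0.0347], 'finger_gap': 0.0112, 'grip_force': 58.6788} f in port [-1.24 -0.54 -0.3 ]
sample in port [-0.007  -0.0013  0.074 ] [-0.0026 -0.0141  0.0004]
-0.006 [[227.53814221 105.49129832]
 [564.25476433 105.67597495]]
0 [[233.57004375  95.73823088]
 [558.5061681   95.91666636]]
```

Emit:
{"op": "apply_moves", "data": {"steps": [255, 0.007, -0.001, 0.02, 0.003, 0.014, 0, 255, 0.007, -0.001, 0.045, 0.003, 0.014, 0, 255, 0.007, -0.001, 0.056, 0.003, 0.014, 0, 255, 0.007, -0.001, 0.058, 0.003, 0.014, 0, 255, 0.007, -0.001, 0.058, 0.003, 0.014, 0]}}

```text
clock: 11.65
position: [0.6025, -0.1643, 0.1867]
orientation: [-3.141, -0.548, -0.125]
ft_force: [-0.7, 0.1, -1.3]
finger_gap: 0.011
grip_force: 58.7
```

```bash
python3 place.py 0.005; python3 - <<'E'
from fit import *
K,C,im=snap('wrist','w9'); np.savez('w9.npz',K=K,C=C,T=T_tool())
t=np.load('p2.npy');T=T_tool();Cc=C.copy();Cc[:3,3]+=T[:3,:3]@t[6:9];F,o=model(t)
print('port',proj(K,Cc,o+np.array([(-c,-c,0),(c,-c,0),(c,c,0),(-c,c,0)])@F.T).round(1).tolist())
off=np.array([.0007,0,.0235]);print('plate',proj(K,Cc,T[:3,3]+(off+np.array([[.032,-.032,-.006],[.032,.032,-.006],[-.032,.032,-.006]]))@T[:3,:3].T).round(1).tolist())
g=im.astype(float).mean(2)
for r in range(195,250,8): print(r,g[r:r+2,160:210].mean(0).astype(int).tolist(),'|300',g[r:r+2,300:356].mean(0).astype(int).tolist())
for cc in (200,215,295,310): print('col',cc,g[150:215,cc:cc+4].mean(1).astype(int).tolist())
E
```

```text
shift [-0.0004, 0.001, 0.0114] rot [-0.0014, -0.0013, 0.002]
{'clock': 11.65, 'ft_force': [-0.7159, 0.1203, -1.3269], 'wrist_torque': [0.0509, 0.3531, -0.0112], 'finger_gap': 0.011, 'grip_force': 58.6957} f in port [-1.31  0.03 -0.76]
sample in port [0.0004 0.001  0.0164] [ 0.0014  0.0013 -0.002 ]
port [[318.1, 288.7], [327.3, 167.9], [185.0, 167.5], [193.5, 288.3]]
plate [[186.6, 190.9], [322.3, 191.0], [314.2, 303.8]]
195 [194, 194, 194, 194, 194, 195, 183, 175, 143, 125, 143, 153, 159, 166, 173, 180, 187, 192, 194, 194, 194, 194, 195, 194, 195, 195, 197, 192, 116, 0, 92, 160, 180, 181, 180, 180, 180, 180, 180, 180, 180, 181, 173, 170, 171, 176, 179, 180, 180, 181] |300 [178, 179, 178, 179, 177, 177, 178, 179, 179, 177, 178, 178, 178, 178, 179, 178, 178, 178, 178, 178, 178, 168, 96, 15, 156, 202, 197, 196, 195, 196, 196, 195, 196, 196, 195, 195, 194, 194, 191, 187, 184, 181, 174, 153, 176, 197, 195, 196, 195, 194, 195, 195, 195, 195, 197, 202]
203 [193, 193, 193, 193, 193, 193, 187, 180, 182, 134, 121, 150, 154, 161, 168, 176, 182, 189, 193, 195, 194, 195, 194, 194, 194, 194, 196, 
[... 3419 characters left out ...]
 179, 175, 174, 175, 176, 175, 175, 173, 173, 174, 176, 176, 175, 175, 174, 174, 175, 175]
col 295 [196, 196, 196, 196, 196, 196, 196, 196, 196, 196, 196, 196, 196, 196, 196, 197, 202, 151, 51, 0, 12, 15, 13, 14, 14, 13, 13, 14, 14, 13, 13, 13, 14, 13, 14, 10, 5, 1, 49, 90, 99, 147, 181, 184, 181, 179, 177, 177, 175, 174, 174, 174, 174, 175, 174, 175, 176, 177, 176, 175, 173, 172, 171, 171, 173]
col 310 [196, 196, 196, 196, 196, 196, 196, 196, 196, 196, 196, 196, 196, 196, 196, 197, 204, 146, 41, 1, 10, 15, 13, 13, 14, 13, 14, 13, 14, 13, 13, 13, 14, 13, 13, 13, 12, 9, 53, 90, 99, 146, 181, 183, 181, 178, 178, 176, 175, 176, 160, 121, 89, 70, 60, 52, 55, 62, 73, 100, 138, 167, 173, 172, 172]
```

Numbers from the image: port centre column 255.7 against plate centre 256.0, and the far edges match the model. The holder is centred and square, so I'll feel it down.

Emit:
{"op": "apply_moves", "data": {"steps": [255, 0, 0, 0.004, 0, 0, 0, 255, 0, 0, 0.008, 0, 0, 0, 255, 0, 0, 0.011, 0, 0, 0, 255, 0, 0, 0.012, 0, 0, 0, 255, 0, 0, 0.0125, 0, 0, 0, 255, 0, 0, 0.013, 0, 0, 0, 255, 0, 0, 0.013, 0, 0, 0]}}

```text
clock: 12.4
position: [0.6091, -0.1659, 0.1755]
orientation: [-3.141, -0.548, -0.126]
ft_force: [-0.5, 0.2, -1.8]
finger_gap: 0.0113
grip_force: 58.7
```

```bash
python3 place.py 0
```

```text
shift [-0.0003, 0.0003, 0.0033] rot [-0.0008, -0.0018, 0.0011]
{'clock': 12.4, 'ft_force': [-0.539, 0.2077, -1.814], 'wrist_torque': [0.0573, 0.352, 0.0166], 'finger_gap': 0.0113, 'grip_force': 58.6953} f in port [-1.42  0.14 -1.26]
sample in port [0.0004 0.0003 0.0033] [ 0.0008  0.0018 -0.0011]
```

Emit:
{"op": "apply_moves", "data": {"steps": [255, 0, 0, 0.0006, 0, 0, 0, 255, 0, 0, 0.0012, 0, 0, 0, 255, 0, 0, 0.0018, 0, 0, 0, 255, 0, 0, 0.0024, 0, 0, 0, 255, 0, 0, 0.003, 0, 0, 0, 255, 0, 0, 0.003, 0, 0, 0]}}

```text
clock: 13.0
position: [0.6107, -0.1661, 0.173]
orientation: [-3.142, -0.548, -0.126]
ft_force: [-1.9, -0.1, 0.3]
finger_gap: 0.0107
grip_force: 59.0
```

```bash
python3 place.py 0
```

```text
shift [-0.0004, 0.0003, 0.0003] rot [-0.0008, -0.0018, 0.0012]
{'clock': 13.0, 'ft_force': [-1.8801, -0.0657, 0.3266], 'wrist_torque': [0.1236, 0.4761, -0.0343], 'finger_gap': 0.0107, 'grip_force': 59.012} f in port [-1.42 -0.3   1.24]
sample in port [0.0004 0.0003 0.0003] [ 0.0008  0.0018 -0.0012]
```

Emit:
{"op": "apply_moves", "data": {"steps": [255, 0, 0, 0.0005, 0, 0, 0, 255, 0, 0, 0.001, 0, 0, 0, 255, 0, 0, 0.0015, 0, 0, 0, 255, 0, 0, 0.002, 0, 0, 0, 255, 0, 0, 0.0025, 0, 0, 0, 255, 0, 0, 0.003, 0, 0, 0, 255, 0, 0, 0.003, 0, 0, 0]}}

```text
clock: 13.7
position: [0.6123, -0.1663, 0.1704]
orientation: [-3.142, -0.548, -0.126]
ft_force: [-2.8, 1.7, 2.8]
finger_gap: 0.0108
grip_force: 59.4
```

```bash
python3 place.py 0; python3 - <<'E'
from fit import *
p=np.load('p2.npy');F,o=model(p)
for i in range(4):
    manip.capture('wrist') if i else 0
    ob=manip.get_obs(); print((F.T@ob['ft_force']).round(2),(F.T@ob['wrist_torque']).round(3),(F.T@(ob['position']-o)).round(4))
E
```

```text
shift [-0.0004, 0.0003, -0.0027] rot [-0.0008, -0.0019, 0.0013]
{'clock': 13.7, 'ft_force': [-2.8077, 1.6549, 2.8072], 'wrist_torque': [0.0682, 0.6152, -0.0306], 'finger_gap': 0.0108, 'grip_force': 59.4388} f in port [-1.1   1.28  3.96]
sample in port [ 0.0004  0.0003 -0.0027] [ 0.0008  0.0019 -0.0013]
[-1.1   1.28  3.96] [-0.025  0.619 -0.021] [-0.0003  0.0003  0.0208]
[-0.67  0.91  4.5 ] [-0.01   0.572 -0.029] [-0.0003  0.0003  0.0209]
[-1.21  0.9   4.75] [-0.046  0.594 -0.021] [-0.0003  0.0003  0.0209]
[-0.71  0.81  3.8 ] [ 0.002  0.599 -0.057] [-0.0003  0.0003  0.0209]
```

Contact was at the expected height. Net force is about 5.3 N, with a moment that says the lower (-x) edge is carrying it. I'll ease the lean by 1° about the plate's centre and see how the moment reacts.

Emit:
{"op": "apply_moves", "data": {"steps": [255, 0.0001, 0, 0, 0, -0.006, 0, 255, 0.0003, 0, 0, 0, -0.012, 0, 255, 0.0004, 0, 0, 0, -0.0175, 0, 255, 0.0004, 0, 0, 0, -0.0175, 0, 255, 0.0004, 0, 0, 0, -0.0175, 0]}}

```text
clock: 14.35
position: [0.6126, -0.1663, 0.1705]
orientation: [-3.141, -0.531, -0.126]
ft_force: [-4.5, 0.7, 2.4]
finger_gap: 0.0109
grip_force: 59.5
```

```bash
cat > rd.py <<'E'
from fit import *
p=np.load('p2.npy');F,o=model(p);a=[]
for i in range(4):
    manip.capture('wrist') if i else 0
    ob=manip.get_obs(); a.append(np.r_[F.T@ob['ft_force'],F.T@ob['wrist_torque']])
a=np.mean(a,0); T=T_tool();off=np.array([.0007,0,.0235])
print('clock',ob['clock'],'net f',(a[:3]-[-1.37,.1,-1.0]).round(2),'net t',(a[3:]-[.03,.352,0]).round(3),'sample',(F.T@(T[:3,3]+T[:3,:3]@off-o)).round(4),R.from_matrix(tool_rib(F).T@T[:3,:3]).as_rotvec().round(4))
E
python3 rd.py
```

```text
clock 14.5 net f [-1.15  0.22  5.05] net t [0.013 0.187 0.016] sample [ 0.0003  0.0003 -0.0027] [ 0.0008 -0.0157 -0.0012]
```

Emit:
{"op": "apply_moves", "data": {"steps": [255, 0.0001, 0, 0, 0, -0.006, 0, 255, 0.0003, 0, 0, 0, -0.012, 0, 255, 0.0004, 0, 0, 0, -0.0175, 0, 255, 0.0004, 0, 0, 0, -0.0175, 0, 255, 0.0004, 0, 0, 0, -0.0175, 0]}}

```text
clock: 15.0
position: [0.6129, -0.1663, 0.1708]
orientation: [-3.141, -0.513, -0.126]
ft_force: [-5.6, 1.4, 2.8]
finger_gap: 0.0111
grip_force: 59.5
```

```bash
sed -i 's/range(4)/range(10)/' rd.py; python3 rd.py
```

```text
clock 15.45 net f [-1.56  0.52  5.32] net t [ 0.023  0.243 -0.001] sample [ 0.0004  0.0003 -0.0027] [ 0.0008 -0.0332 -0.0013]
```

Normal force for the same centre depth was 5.35, 5.05 and 5.32 N at leans of 0, -1 and -2°. The minimum, and so the flush lean, is near -1°. I'll lift clear, set that, take a fresh baseline and press again.

Emit:
{"op": "apply_moves", "data": {"steps": [255, 0, 0, -0.002, 0, 0, 0, 255, -0.0002, 0, -0.004, 0, 0.009, 0, 255, -0.0005, 0, -0.006, 0, 0.017, 0, 255, -0.0005, 0, -0.006, 0, 0.017, 0, 255, -0.0005, 0, -0.006, 0, 0.017, 0]}}

```text
clock: 15.95
position: [0.6095, -0.1659, 0.1757]
orientation: [-3.142, -0.53, -0.126]
ft_force: [0.5, -0.7, -2.3]
finger_gap: 0.0108
grip_force: 58.7
```

```bash
python3 rd.py
```

```text
clock 16.4 net f [ 0.81 -0.33 -0.09] net t [-0.037 -0.003  0.001] sample [0.0004 0.0003 0.0033] [ 0.0008 -0.0162 -0.0012]
```

Emit:
{"op": "apply_moves", "data": {"steps": [255, 0, 0, 0.002, 0, 0, 0, 255, 0, 0, 0.003, 0, 0, 0, 255, 0, 0, 0.004, 0, 0, 0, 255, 0, 0, 0.005, 0, 0, 0, 255, 0, 0, 0.0055, 0, 0, 0, 255, 0, 0, 0.006, 0, 0, 0, 255, 0, 0, 0.006, 0, 0, 0]}}

```text
clock: 17.1
position: [0.6126, -0.1663, 0.1707]
orientation: [-3.142, -0.53, -0.126]
ft_force: [-4.6, 0.7, 2.4]
finger_gap: 0.011
grip_force: 59.4
```

```bash
python3 rd.py
```

```text
clock 17.55 net f [-0.85  0.15  5.17] net t [-0.049  0.151 -0.016] sample [ 0.0004  0.0003 -0.0027] [ 0.0008 -0.0161 -0.0012]
```

Emit:
{"op": "apply_moves", "data": {"steps": [255, -0.0004, 0, 0, 0, 0.0175, 0, 255, -0.0008, 0, 0, 0, 0.035, 0, 255, -0.0008, 0, 0, 0, 0.035, 0, 255, -0.0008, 0, 0, 0, 0.035, 0]}}

```text
clock: 17.95
position: [0.612, -0.1662, 0.1705]
orientation: [3.142, -0.566, -0.126]
ft_force: [-1.8, 0.8, 4.4]
finger_gap: 0.0105
grip_force: 59.5
```

```bash
python3 rd.py
```

```text
clock 18.4 net f [2.25 0.61 5.57] net t [ 0.016 -0.126 -0.017] sample [ 0.0005  0.0003 -0.0026] [ 0.0008  0.0191 -0.0012]
```

Emit:
{"op": "apply_moves", "data": {"steps": [255, 0.0004, 0, 0, 0, -0.0175, 0, 255, 0.0008, 0, 0, 0, -0.035, 0, 255, 0.0012, 0, 0, 0, -0.0525, 0, 255, 0.0016, 0, 0, 0, -0.07, 0, 255, 0.0016, 0, 0, 0, -0.07, 0, 255, 0.0016, 0, 0, 0, -0.07, 0]}}

```text
clock: 19.0
position: [0.6132, -0.1664, 0.1709]
orientation: [-3.141, -0.495, -0.126]
ft_force: [-4.1, 0.1, 4.0]
finger_gap: 0.0112
grip_force: 59.6
```

```bash
python3 rd.py
```

```text
clock 19.45 net f [-0.24  0.1   6.18] net t [-0.05   0.01   0.008] sample [ 0.0003  0.0003 -0.0026] [ 0.0008 -0.0513 -0.0012]
```

The V over five leans puts flush at about -0.012 rad, a lean of 30.6°. I'll lift clear, set that, and press afresh.

Emit:
{"op": "apply_moves", "data": {"steps": [255, 0, 0, -0.003, 0, 0, 0, 255, -0.0005, 0, -0.006, 0, 0.02, 0, 255, -0.0009, 0, -0.006, 0, 0.039, 0, 255, -0.0009, 0, -0.006, 0, 0.039, 0, 255, -0.0009, 0, -0.006, 0, 0.039, 0]}}

```text
clock: 19.95
position: [0.6095, -0.1659, 0.1757]
orientation: [-3.141, -0.534, -0.126]
ft_force: [0.3, -0.3, -1.5]
finger_gap: 0.011
grip_force: 58.7
```

```bash
python3 rd.py
```

```text
clock 20.4 net f [0.84 0.   0.03] net t [-0.043 -0.008 -0.013] sample [0.0006 0.0003 0.0034] [ 0.0008 -0.0123 -0.0012]
```

Emit:
{"op": "apply_moves", "data": {"steps": [255, 0, 0, 0.002, 0, 0, 0, 255, 0, 0, 0.0032, 0, 0, 0, 255, 0, 0, 0.0042, 0, 0, 0, 255, 0, 0, 0.0052, 0, 0, 0, 255, 0, 0, 0.0062, 0, 0, 0, 255, 0, 0, 0.0072, 0, 0, 0, 255, 0, 0, 0.008, 0, 0, 0, 255, 0, 0, 0.008, 0, 0, 0]}}

```text
clock: 21.2
position: [0.6137, -0.1664, 0.169]
orientation: [-3.141, -0.534, -0.126]
ft_force: [-5.6, 1.1, 4.0]
finger_gap: 0.0112
grip_force: 59.7
```

```bash
python3 rd.py
```

```text
clock 21.65 net f [-1.47  0.44  7.23] net t [-0.03   0.273 -0.018] sample [ 0.0006  0.0003 -0.0045] [ 0.0008 -0.0122 -0.0013]
```

Emit:
{"op": "apply_moves", "data": {"steps": [255, 0, 0, 0.0004, 0, 0, 0, 255, -0.0001, 0, 0.0008, 0, 0, 0, 255, -0.0001, 0, 0.0008, 0, 0, 0, 255, -0.0001, 0, 0.0008, 0, 0, 0, 255, -0.0001, 0, 0.0008, 0, 0, 0]}}

```text
clock: 22.15
position: [0.614, -0.1665, 0.1685]
orientation: [-3.142, -0.534, -0.126]
ft_force: [-6.9, 0.7, 3.7]
finger_gap: 0.011
grip_force: 59.8
```

```bash
python3 rd.py; python3 - <<'E'
from fit import *
K,C,im=snap('wrist','w10')
t=np.load('p2.npy');T=T_tool();g=im.astype(float).mean(2)
Cc=C.copy();Cc[:3,3]+=T[:3,:3]@t[6:9];F,o=model(t);o=o-.0055*F[:,2]
print('port',proj(K,Cc,o+np.array([(-c,-c,0),(c,-c,0),(c,c,0),(-c,c,0)])@F.T).round(1).tolist())
for r in (205,225): print(r,g[r:r+2,175:205].mean(0).astype(int).tolist(),'|310',g[r:r+2,310:340].mean(0).astype(int).tolist())
for cc in (215,295): print('col',cc,g[160:200,cc:cc+4].mean(1).astype(int).tolist())
E
```

```text
clock 22.6 net f [-1.95  0.42  7.86] net t [-0.028  0.242  0.005] sample [ 0.0006  0.0003 -0.0052] [ 0.0008 -0.0119 -0.0013]
port [[321.9, 305.8], [333.1, 177.0], [176.4, 176.7], [187.3, 305.5]]
205 [195, 195, 191, 188, 195, 131, 7, 10, 12, 13, 12, 11, 13, 16, 14, 8, 113, 170, 177, 175, 176, 178, 137, 84, 59, 40, 44, 46, 46, 44] |310 [43, 42, 37, 90, 159, 179, 177, 177, 177, 180, 176, 109, 6, 10, 14, 13, 13, 9, 9, 157, 202, 197, 196, 196, 196, 196, 196, 196, 196, 196]
225 [112, 112, 113, 106, 100, 102, 80, 30, 3, 4, 6, 5, 5, 6, 6, 7, 4, 50, 126, 158, 159, 157, 158, 157, 159, 158, 158, 158, 158, 158] |310 [177, 176, 176, 177, 177, 176, 176, 177, 178, 155, 82, 6, 11, 13, 12, 11, 1, 122, 188, 198, 196, 196, 196, 196, 196, 196, 196, 196, 195, 195]
col 215 [196, 195, 196, 196, 196, 196, 195, 196, 196, 196, 196, 196, 195, 197, 202, 152, 51, 0, 8, 13, 12, 12, 12, 13, 12, 12, 13, 9, 73, 101, 101, 148, 181, 181, 176, 179, 181, 179, 177, 176]
col 295 [196, 196, 196, 196, 196, 196, 196, 196, 196, 196, 197, 196, 196, 196, 198, 205, 130, 0, 3, 13, 14, 13, 13, 13, 13, 13, 10, 10, 54, 90, 99, 146, 182, 182, 177, 176, 177, 178, 176, 175]
```

```bash
python3 -c "
from plant import manip
print(manip.hand_in())"
```

```text
the job is handed in; nothing more can be done
None
```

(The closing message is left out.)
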